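# Lift a crispbread off the baking plate with the spatula

### The arm

A 7-joint arm with a two-finger parallel gripper is mounted at the origin on a cart in front of the work surface, level with it; the furniture and walls round the work are solid. World frame = base frame: x ahead of the robot, y to its left, z up, the work surface at z = 0. Lengths are in m, angles in rad, forces in N, time in s.
With the tool pointing down it reaches from about 0.4 to 0.85 m from the base axis. Payload 4.4 kg.
Tool frame: the origin (TCP) lies midway between the tips of the shut fingers; the grasp point (between the pads) lies 19 mm behind it (env.hold_point_z is the z of the grasp point in the tool frame, in m); z points along the fingers, y is the line along which they close (so a half turn about z gives the same grasp; the last joint's range is limited). The gripper opens to 94 mm and grips with 3 to 60 N. Pads are 16 mm wide; open, the fingers measure 119 mm over their backs; the gripper's body (75 mm by 177 mm) begins 78 mm behind the grasp point.
Start: joints at [1.247, 0.628, 0.038, 1.517, -0.027, 0.996, -0.02], TCP at [0.166, -0.629, 0.205] pointing down, gripper open.
Joint ranges: [-3.06, 3.06], [-0.37, 2.12], [-1.25, 1.32], [0.18, 2.47], [-1.1, 4.24], [0.23, 1.98], [-2.94, 2.94]. Speed limits (rad/s): [2.57, 2.57, 3.14, 3.14, 3.14, 3.14, 3.14].

### API

Orientations are given as a unit quaternion [w, x, y, z].
In Python, from workcell import env gives the robot as it stands.
- The arm moves only by the shell command python3 -m pendant 'ROWS' [FORCE]. ROWS is JSON, one flat list of numbers, 7 for each row, row after row: the turn, a rotation vector about the tool's x, y, z scaled (see below), then the shift along the tool's x, y, z scaled (see below), then the opening, from 0 (shut) to 1 (fully open). A call has exactly 8 rows; each row is the pose to reach, as a shift and turn from the pose commanded when the call began, along the tool's axes at that moment, turning the shorter way round; what a row does not reach only later rows make up. The controller multiplies each number of a shift by 0.2 m and each number of a turn by 180 degrees. A row lasts 1/12 s, in which the tool goes at most 41.7 mm and 7.16 degrees, less where a joint would pass 70% of its speed; a pose out of reach is approached as far as the arm can. A call with a number of a shift or a turn outside -1 to 1 is refused whole. A call with a gripper value outside its range is refused whole. The fingers move at their own pace and stop on an object; FORCE is the grip in N (left out, the last holds). Time passes only in rows, so rows that repeat a pose let the fingers close, or fill a call up. It gives the time, the measured TCP pose, the force, the opening and the grip force at its end, in the units of the state.
- env.observe(): the state, without advancing time (a new reading comes with each control period).
- env.get_image(name): name is "side" or "top" or "wrist"; returns a dict with "img" (384x512x3 uint8, blue, green, red), "range_z" (384x512 float32, m along the optical axis (not along the pixel's ray), 0 where there is no reading), "intrinsics" (3x3 intrinsics, pixels), "camera_from_world" (4x4, takes a point from world to camera coordinates); the wrist camera has in their place "hand_eye" (4x4, takes a point from camera to tool coordinates, whose origin is the TCP and whose axes are the flange's). Camera axes: x right, y down, z forward; pixel columns grow to the right and rows downward; lengths in m; the calibration is good to about 2 mm. A picture is of the moment at which its call begins: read the wrist's pose just before it.
- env.finish_job(): hands the job in; it is judged then, once.
The state is a dict: "time": time; "joints": joint angles; "joint_vel": joint speeds; "joint_torque": joint torques, N m; "tcp_pos": TCP position; "eef_rot": TCP orientation; "contact_force": force on the tool from outside, world axes, zero at the start; "ft_torque": the same for the moment, N m; "finger_gap": finger opening in m; "finger_force": force on a finger pad.
Only numpy, scipy, OpenCV 4.12 (cv2) and the standard library are available. Lean on these libraries where they do the work, as an engineer would, in place of code of your own. Each camera call takes 0.05 s, during which the arm holds its last target. There are 200 camera calls.

### The job

Pick up the spatula by its upright blue handle, slide its blade under the crispbread on the baking plate (the plate's raised stop bar keeps the bread from running away) and lift the bread without touching it with the gripper. Lower it, with the blade passing down between the two wire rails of the rest, so that the bread is left lying flat and centred across both rails, draw the blade out, and stand the spatula back down with its blade flat on the worktop, then let go. Leave the timer, cup, apple and petri dishes where they are.

Things in the scene. Friction and masses are not known exactly. Their poses are not given: they have to be found in the camera images.
- spatula: Loose spatula, about 120 g. Flat steel blade 160 x 50 x 2 mm; above it an upright blue handle block, 36 mm along the blade (x), 22 mm wide (y), from 35 to 97 mm above the blade's underside. Grip it across its 22 mm width. Origin: underside of the blade, straight below the handle's centre. x points along the blade to its tip, which lies at x = +130 mm (the blade's rear end is at x = -30 mm); z up. It starts flat on the worktop (z = 0) and stands by itself.
- bread: Loose rigid round crispbread, light brown, 130 mm across, 11 mm thick, about 70 g, too wide for a gripper. Its lower edge is bevelled: the flat underside is 116 mm across and the side slopes out to the full 130 mm at 6 mm height, so that a 2 mm blade lying on the plate wedges under it once the stop bar holds it. Origin: centre of the underside; z up.
- plate: Fixed dark steel baking plate. Origin on the worktop; its flat top is 12 mm above the origin and extends from x = -100 mm to x = +77 mm and y = -75 to +75 mm. Along the +x edge stands the stop bar, inner face at x = +77 mm, top 28 mm above the origin; the three other sides are open. Slide the blade in along the plate's +x direction: the bread is pushed back against the bar and then rides up on the blade.
- rest: Fixed rest: an aluminium base 150 x 110 x 6 mm with two parallel horizontal wire rails 8 mm thick that run along its x from -70 to +70 mm, centred at y = -36 and +36 mm (64 mm clear between them); rail tops 50 mm above the origin. Bent-down legs at the rail ends; the space between the rails is open at both ends and from above, down to the base's top 6 mm above the origin. Origin: centre of the base's underside on the worktop, z up.
- timer: Bystander: small white bench timer 66 x 66 x 19 mm, loose; origin centre of the underside.
- powder_cup: Bystander: cup with red lid, 62 x 62 x 73 mm, loose; origin centre of the underside.
- apple_a: Bystander: red apple, 73 x 76 x 78 mm, loose; origin centre of the underside.
- petri: Bystander: two stacked white petri dishes, 90 mm across, 32 mm high, loose; origin centre of the underside.
Mind the look-alikes: they are no part of the job. There is more than one size of the bread; the job needs the larger.

How it is judged:
By the outcome, as a careful person would: the job done as asked, in the order asked, and still so for the second after the job is handed in, with the robot touching nothing.
It also fails if it takes over 64 s, if anything falls off the work surface, if the arm or the gripper's body presses on something with over 40 N, if the wrist force passes 120 N, or if a joint passes its speed limit or range.

## Working session

There is one attempt and no reset: what is moved stays moved. The work goes in short steps, Python scripts to look and compute and a shell command to move; the robot and the scene stay as the last step left them, time stands still between calls to the robot, and variables do not carry over. Pictures are saved under pics/ and viewed, at most 10 in all, crops included, and the job is handed in when it is done.

```bash
mkdir -p pics; ls
python3 - <<'E'
from workcell import env
import cv2,numpy as np
o=env.observe();print(o)
for n in ["top","side"]:
    d=env.get_image(n);cv2.imwrite(f"pics/{n}0.png",d["img"]);np.savez(f"{n}0.npz",**d)
    print(n,d["intrinsics"],d["camera_from_world"])
E
```

```text
pics
{'time': 0.0, 'joints': array([ 1.24718819,  0.62928117,  0.03843076,  1.51833658, -0.02702903,
        0.99627351, -0.02001605]), 'joint_vel': array([ 0.00037953,  0.0009516 ,  0.00063197, -0.00011704, -0.00119962,
       -0.00104073,  0.00033261]), 'joint_torque': array([-1.75904857e-03, -5.49745524e+01,  1.14331238e+00, -1.86637098e+01,
       -5.21190371e-02,  2.35715794e-02,  1.66451759e-04]), 'tcp_pos': array([ 0.16560655, -0.62788901,  0.20460604]), 'eef_rot': array([-8.84122822e-04,  9.91704394e-01,  1.28536381e-01, -1.08747282e-04]), 'contact_force': array([0.27876028, 0.43694102, 0.73052883]), 'ft_torque': array([ 0.04936602, -0.00989389,  0.04355183]), 'finger_force': 0.0, 'finger_gap': 0.09438154025706859}
top [[466.87822618   0.         261.66830762]
 [  0.         466.87822618 190.02474038]
 [  0.           0.           1.        ]] [[ 0.21897414 -0.97568891  0.00902647 -0.07904284]
 [-0.9049541  -0.2065408  -0.37202013  0.53197044]
 [ 0.36484025  0.07329424 -0.92818077  1.55978347]
 [ 0.          0.          0.          1.        ]]
side [[371.93331631   0.         247.38742813]
 [  0.         371.93331631 188.77880303]
 [  0.           0.           1.        ]] [[-0.98733338 -0.15672985  0.02466886  0.56567489]
 [-0.10397341  0.52171143 -0.84676249  0.07019393]
 [ 0.11984293 -0.83860178 -0.53139885  1.22112553]
 [ 0.          0.          0.          1.        ]]
```

View pics/top0.png

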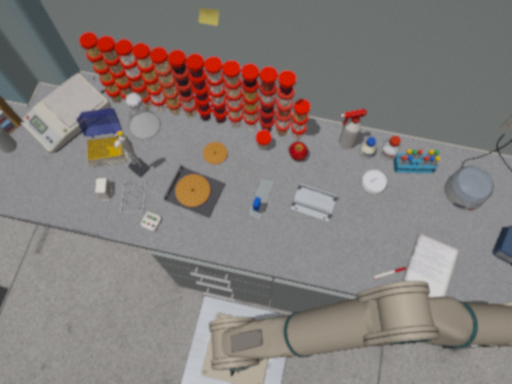

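View pics/side0.png

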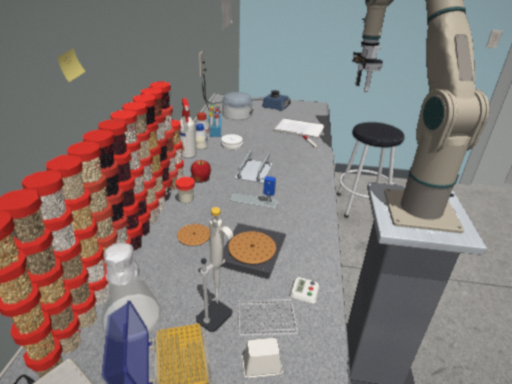

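```bash
cat > h.py <<'E'
import numpy as np,cv2
def ray(d,px,z):
    K=d["intrinsics"];T=d["camera_from_world"];R=T[:3,:3];c=-R.T@T[:3,3]
    px=np.atleast_2d(px).astype(float)
    v=np.c_[px,np.ones(len(px))]@np.linalg.inv(K).T@R
    return c+v*((z-c[2])/v[:,2])[:,None]
def cloud(d):
    K=d["intrinsics"];T=d["camera_from_world"];Z=d["range_z"];h,w=Z.shape
    u,v=np.meshgrid(np.arange(w),np.arange(h))
    P=np.stack([(u-K[0,2])/K[0,0]*Z,(v-K[1,2])/K[1,1]*Z,Z],-1)
    return (P-T[:3,3])@T[:3,:3]
def ortho(d,x0,x1,y0,y1,z,s=1000):
    # top-down rectified picture of plane z; rows: x decreasing, cols: y decreasing
    K=d["intrinsics"];T=d["camera_from_world"]
    H=K@np.c_[T[:3,0],T[:3,1],T[:3,2]*z+T[:3,3]]
    A=np.array([[0,-1/s,x1],[-1/s,0,y1],[0,0,1.]])
    return cv2.warpPerspective(d["img"],H@A,(int((y1-y0)*s),int((x1-x0)*s)),flags=cv2.INTER_CUBIC|cv2.WARP_INVERSE_MAP)
E
python3 - <<'E'
from h import *
d=dict(np.load("top0.npz"));s=dict(np.load("side0.npz"))
def comp(m,img):
    n,l,st,c=cv2.connectedComponentsWithStats(m.astype(np.uint8));
    return [(tuple(np.round(c[i],1)),st[i,4]) for i in range(1,n) if st[i,4]>8],l
for n,D in (("top",d),("side",s)):
    hsv=cv2.cvtColor(D["img"],cv2.COLOR_BGR2HSV);P=cloud(D)
    blue=cv2.inRange(hsv,(105,150,60),(130,255,255))>0
    br=cv2.inRange(hsv,(8,110,90),(20,255,255))>0
    for nm,m in (("blue",blue),("bread",br)):
        c,l=comp(m,0)
        for k,(q,a) in enumerate(c):
            if a<12:continue
            i=l[int(q[1]),int(q[0])]
            print(n,nm,q,a,"z-range pt",P[int(q[1]),int(q[0])].round(3), "ray z", ray(D,q,.097 if nm=="blue" else .023).round(3)[0])
    print([ (p,P[p[1],p[0]].round(3)) for p in ([(315,202),(150,222),(374,181),(299,151),(264,138)] if n=="top" else [])])
a=cv2.resize(d["img"][150:240,90:350],None,fx=3,fy=3,interpolation=cv2.INTER_CUBIC)
b=cv2.resize(s["img"][140:290,170:330],None,fx=3,fy=3,interpolation=cv2.INTER_CUBIC)[:, :]
cv2.imwrite("pics/a.png",a)
o=np.zeros((720,790,3),np.uint8)
cv2.imwrite("pics/ab.png",np.vstack([a,cv2.copyMakeBorder(b[:330],0,0,0,780-480,0)]))
E
```

```text
top blue (np.float64(370.8), np.float64(141.3)) 44 z-range pt [ 0.821 -0.311  0.097] ray z [ 0.821 -0.314  0.097]
top blue (np.float64(256.3), np.float64(203.4)) 60 z-range pt [0.487 0.05  0.094] ray z [0.485 0.048 0.097]
top bread (np.float64(93.1), np.float64(51.9)) 102 z-range pt [0.819 0.699 0.332] ray z [1.024 0.88  0.023]
top bread (np.float64(108.5), np.float64(56.1)) 24 z-range pt [0.815 0.645 0.326] ray z [1.018 0.81  0.023]
top bread (np.float64(99.5), np.float64(64.7)) 98 z-range pt [0.822 0.703 0.256] ray z [0.968 0.831 0.023]
top bread (np.float64(116.1), np.float64(67.9)) 31 z-range pt [0.823 0.64  0.256] ray z [0.968 0.759 0.023]
top bread (np.float64(149.4), np.float64(75.1)) 97 z-range pt [0.821 0.517 0.25 ] ray z [0.965 0.613 0.023]
top bread (np.float64(105.9), np.float64(76.7)) 82 z-range pt [0.819 0.702 0.187] ray z [0.917 0.785 0.023]
top bread (np.float64(165.4), np.float64(78.8)) 38 z-range pt [0.816 0.455 0.257] ray z [0.962 0.543 0.023]
top bread (np.float64(121.5), np.float64(80.3)) 78 z-range pt [0.82  0.642 0.18 ] ray z [0.915 0.717 0.023]
top bread (np.f
[... 4495 characters left out ...]
.689 0.056] ray z [0.597 0.668 0.023]
side bread (np.float64(198.9), np.float64(367.4)) 18 z-range pt [0.555 0.693 0.059] ray z [0.561 0.671 0.023]
side bread (np.float64(187.1), np.float64(370.6)) 14 z-range pt [0.574 0.7   0.057] ray z [0.581 0.681 0.023]
side bread (np.float64(182.5), np.float64(372.8)) 17 z-range pt [0.582 0.704 0.055] ray z [0.589 0.687 0.023]
side bread (np.float64(205.8), np.float64(376.0)) 25 z-range pt [0.538 0.708 0.061] ray z [0.544 0.686 0.023]
side bread (np.float64(199.9), np.float64(375.8)) 12 z-range pt [0.55  0.705 0.057] ray z [0.555 0.687 0.023]
side bread (np.float64(189.3), np.float64(380.2)) 12 z-range pt [0.565 0.717 0.056] ray z [0.572 0.699 0.023]
[]
```

View pics/ab.png

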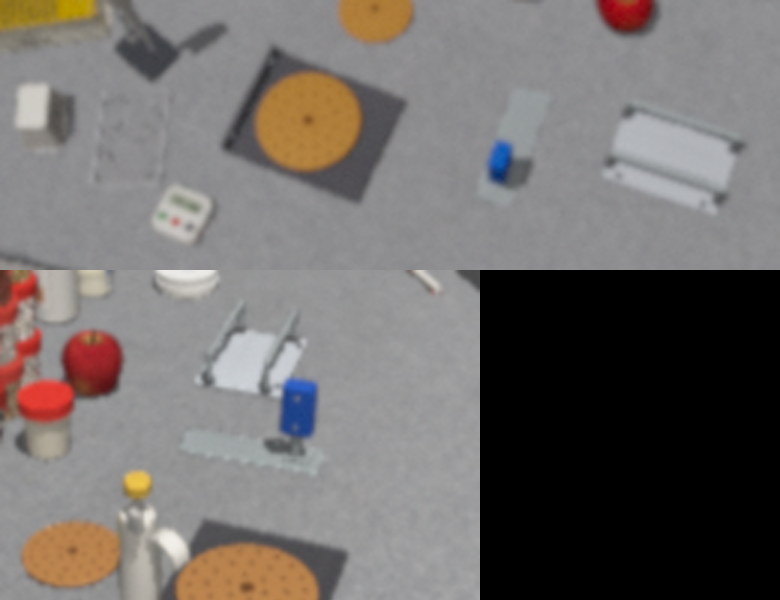

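Run:
```python
from h import *
d=dict(np.load("top0.npz"))
f=lambda l,z: ray(d,np.array(l)/3+[90,150],z).round(4)[:,:2]
def rep(n,l,z):
    p=f(l,z);print(n,p.tolist())
rep("barends z28",[(275,50),(228,148)],.028)
rep("plate right",[(405,103),(358,200)],.012)
rep("blade tip/rear",[(536,91),(495,198)],.002)
rep("handle top",[(501,148)],.097)
rep("rail1 ends",[(630,108),(742,145)],.05);rep("rail2",[(608,160),(722,197)],.05)
hsv=cv2.cvtColor(d["img"],cv2.COLOR_BGR2HSV)
m=cv2.inRange(hsv,(0,0,0),(180,90,85));m[:160]=0;m[220:]=0;m[:,:160]=0;m[:,230:]=0
b=cv2.inRange(hsv,(8,110,60),(20,255,255));m|=b;m[:160]=0;m[220:]=0;m[:,:160]=0;m[:,230:]=0
c=max(cv2.findContours(m,0,1)[0],key=cv2.contourArea)[:,0]
r=cv2.minAreaRect(ray(d,c,.014)[:,:2].astype(np.float32));print("plate",r)
```

```text
barends z28 [[0.5915, 0.3639], [0.4509, 0.383]]
plate right [[0.5638, 0.188], [0.426, 0.2123]]
blade tip/rear [[0.6209, 0.0309], [0.4692, 0.0497]]
handle top [[0.5003, 0.0491]]
rail1 ends [[0.6043, -0.0903], [0.5868, -0.233]]
rail2 [[0.5313, -0.0771], [0.5153, -0.2202]]
plate ((0.5125800371170044, 0.2938523292541504), (0.18498751521110535, 0.14479835331439972), 80.2383041381836)
```

```bash
cat > go.py <<'E'
import sys
from workcell import env
import numpy as np
from scipy.spatial.transform import Rotation as R
def pose():
    o=env.observe();q=o["eef_rot"];return o,R.from_quat([q[1],q[2],q[3],q[0]]),o["tcp_pos"]
def tgt(h): # tool x at heading h deg, z down
    h=np.radians(h);c,s=np.cos(h),np.sin(h)
    return R.from_matrix(np.array([[c,s,0],[s,-c,0],[0,0,-1]]))
if __name__=="__main__":
    o,r,p=pose()
    print("t",round(o["time"],2),"p",p.round(4),"x-axis heading",np.degrees(np.arctan2(*r.as_matrix()[[1,0],0])).round(2),"zaxis",r.as_matrix()[:,2].round(3),"gap",round(o["finger_gap"],4),"ff",o["finger_force"],"cf",o["contact_force"].round(1),"q",o["joints"].round(2))
    a=list(map(float,sys.argv[1:]))
    if a:
        T=tgt(a[3]);print("turn",((r.inv()*T).as_rotvec()/np.pi).round(4),"shift now-axes",(r.inv().apply(np.array(a[:3])-p)/.2).round(4),"shift target-axes",(T.inv().apply(np.array(a[:3])-p)/.2).round(4))
E
python3 go.py 0.44 0.05 0.25 -7
```

```text
t 0.1 p [ 0.1656 -0.628   0.2047] x-axis heading 14.77 zaxis [-0.     0.002 -1.   ] gap 0.0942 ff 0.0 cf [-0.3 -0.7  0.3] q [ 1.25  0.63  0.04  1.52 -0.03  1.   -0.02]
turn [-5.00e-04  1.00e-04  1.21e-01] shift now-axes [ 2.1911 -2.9282 -0.2219] shift target-axes [ 0.9487 -3.5317 -0.2267]
```

```bash
python3 -m pendant '[0,0,0.02,0.12,-0.15,-0.1,1, 0,0,0.04,0.24,-0.3,-0.1,1, 0,0,0.06,0.36,-0.45,-0.1,1, 0,0,0.08,0.48,-0.6,-0.1,1, 0,0,0.1,0.6,-0.75,-0.1,1, 0,0,0.121,0.7,-0.9,-0.1,1, 0,0,0.121,0.7,-0.9,-0.1,1, 0,0,0.121,0.7,-0.9,-0.1,1]'
python3 -m pendant '[0,0,0,0.035,-0.135,-0.04,1, 0,0,0,0.07,-0.27,-0.04,1, 0,0,0,0.105,-0.405,-0.04,1, 0,0,0,0.14,-0.54,-0.04,1, 0,0,0,0.175,-0.675,-0.04,1, 0,0,0,0.21,-0.81,-0.04,1, 0,0,0,0.21,-0.81,-0.04,1, 0,0,0,0.21,-0.81,-0.04,1]'
python3 -m pendant '[0,0,0,0.035,-0.135,-0.04,1, 0,0,0,0.07,-0.27,-0.04,1, 0,0,0,0.105,-0.405,-0.04,1, 0,0,0,0.14,-0.54,-0.04,1, 0,0,0,0.175,-0.675,-0.04,1, 0,0,0,0.21,-0.81,-0.04,1, 0,0,0,0.21,-0.81,-0.04,1, 0,0,0,0.21,-0.81,-0.04,1]'
python3 -m pendant '[0,0,0,0.035,-0.135,-0.04,1, 0,0,0,0.07,-0.27,-0.04,1, 0,0,0,0.105,-0.405,-0.04,1, 0,0,0,0.14,-0.54,-0.04,1, 0,0,0,0.175,-0.675,-0.04,1, 0,0,0,0.21,-0.81,-0.04,1, 0,0,0,0.21,-0.81,-0.04,1, 0,0,0,0.21,-0.81,-0.04,1]'
python3 go.py .495 .048 .25 -7
cat >> h.py <<'E'
def wrist(name):
    from workcell import env
    from go import pose
    o,r,p=pose();d=env.get_image("wrist")
    W=np.eye(4);W[:3,:3]=r.as_matrix();W[:3,3]=p
    d["camera_from_world"]=np.linalg.inv(W@d["hand_eye"])
    np.savez(name+".npz",**d);cv2.imwrite(f"pics/{name}.png",d["img"]);return d
E
python3 -c "
from h import *
d=wrist('w1');print(d['camera_from_world'].round(3),d['intrinsics'])"
```

```text
time: 0.77
tcp_pos: [0.2563, -0.417, 0.2256]
eef_rot: [-0.0, 0.998, -0.059, 0.0]
contact_force: [-0.4, -0.5, 0.2]
finger_gap: 0.0939
finger_force: 0.0
time: 1.43
tcp_pos: [0.3171, -0.2637, 0.2336]
eef_rot: [0.0, 0.998, -0.06, 0.0]
contact_force: [0.0, -0.2, 0.4]
finger_gap: 0.0938
finger_force: 0.0
time: 2.1
tcp_pos: [0.3789, -0.1085, 0.2415]
eef_rot: [0.0, 0.998, -0.061, 0.0]
contact_force: [0.2, -1.0, -0.2]
finger_gap: 0.0942
finger_force: 0.0
time: 2.77
tcp_pos: [0.4404, 0.0468, 0.2492]
eef_rot: [0.0, 0.998, -0.062, -0.0]
contact_force: [-0.2, 0.3, -0.2]
finger_gap: 0.0939
finger_force: 0.0
t 2.77 p [0.4404 0.0468 0.2492] x-axis heading -7.06 zaxis [-0.    -0.001 -1.   ] gap 0.0939 ff 0.0 cf [-0.2  0.3 -0.2] q [-0.09  0.28 -0.1   2.    0.04  0.86 -1.91]
turn [ 0.0003  0.     -0.0003] shift now-axes [ 0.27   -0.0396 -0.004 ] shift target-axes [ 0.2701 -0.0394 -0.004 ]
[[-0.123 -0.992  0.001  0.101]
 [-0.95   0.118  0.288  0.369]
 [-0.286  0.035 -0.958  0.561]
 [ 0.     0.     0.     1.   ]] [[314.02058853   0.         254.64599206]
 [  0.         314.02058853 189.43548858]
 [  0.           0.           1.        ]]
```

View pics/w1.png

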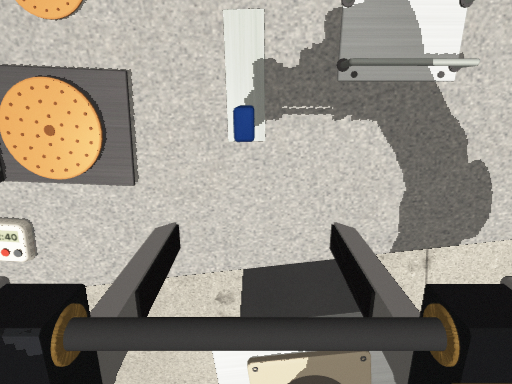

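Run:
```python
from h import *
d=dict(np.load("w1.npz"))
hsv=cv2.cvtColor(d["img"],cv2.COLOR_BGR2HSV);P=cloud(d)
m=cv2.inRange(hsv,(105,150,40),(130,255,255))>0
Q=P[m];t=Q[(Q[:,2]>.088)&(Q[:,2]<.105)];print(len(Q),len(t),np.median(Q[:,2]))
print(cv2.minAreaRect(t[:,:2].astype(np.float32)))
```

```text
673 653 0.09881358006499766
((0.49570387601852417, 0.052171044051647186), (0.01987192966043949, 0.03506623953580856), 82.84892272949219)
```

```bash
python3 -m pendant '[0,0,0,0.07,-0.02,0,1, 0,0,0,0.14,-0.04,0,1, 0,0,0,0.21,-0.06,0.05,1, 0,0,0,0.271,-0.06,0.15,1, 0,0,0,0.271,-0.06,0.25,1, 0,0,0,0.271,-0.06,0.35,1, 0,0,0,0.271,-0.06,0.4,1, 0,0,0,0.271,-0.06,0.4,1]'
python3 - <<'E'
from h import *
d=wrist('w2')
hsv=cv2.cvtColor(d["img"],cv2.COLOR_BGR2HSV);P=cloud(d)
m=cv2.inRange(hsv,(105,150,40),(130,255,255))>0
Q=P[m];t=Q[(Q[:,2]>.088)&(Q[:,2]<.105)];print(cv2.minAreaRect(t[:,:2].astype(np.float32)))
w=dict(np.load("w1.npz"))
def ang(a,b):
    v=b-a;return np.degrees(np.arctan2(v[1],v[0]))
p=ray(w,[(131,69),(134,185)],.012);print("plate edge",p.round(4),ang(p[1],p[0]))
p=ray(w,[(343,63),(478,62)],.05);print("rail",p.round(4),ang(p[1],p[0]))
p=ray(w,[(243,10),(246,140)],.002);print("blade",p.round(4),ang(p[1],p[0]))
E
python3 go.py .4957 .0522 .056 -7.1
```

```text
time: 3.48
tcp_pos: [0.493, 0.0499, 0.1673]
eef_rot: [0.001, 0.998, -0.063, -0.002]
contact_force: [-0.2, -0.5, 0.7]
finger_gap: 0.0939
finger_force: 0.0
((0.49632084369659424, 0.052260369062423706), (0.02050626091659069, 0.03531162068247795), 83.02037048339844)
plate edge [[0.5732 0.1862 0.012 ]
 [0.4255 0.2175 0.012 ]] -11.971753092986598
rail [[ 0.5454 -0.0663  0.05  ]
 [ 0.5277 -0.2175  0.05  ]] 83.32534274008195
blade [[0.6234 0.0388 0.002 ]
 [0.4667 0.0558 0.002 ]] -6.202334961825868
t 3.53 p [0.4939 0.0505 0.1686] x-axis heading -7.22 zaxis [-0.003 -0.002 -1.   ] gap 0.0943 ff 0.0 cf [-0.7 -0.2 -0. ] q [-0.1   0.46 -0.09  1.97  0.06  0.71 -1.92]
turn [ 0.0006  0.0008 -0.0007] shift now-axes [ 0.0091 -0.0105  0.5632] shift target-axes [ 0.0077 -0.0093  0.5632]
```

```bash
python3 -m pendant '[0,0,0,0.009,-0.01,0.1,1, 0,0,0,0.009,-0.01,0.2,1, 0,0,0,0.009,-0.01,0.3,1, 0,0,0,0.009,-0.01,0.4,1, 0,0,0,0.009,-0.01,0.5,1, 0,0,0,0.009,-0.01,0.563,1, 0,0,0,0.009,-0.01,0.563,1, 0,0,0,0.009,-0.01,0.563,1]'
python3 -m pendant '[0,0,0,0,0,0,0.6, 0,0,0,0,0,0,0.4, 0,0,0,0,0,0,0.3, 0,0,0,0,0,0,0.25, 0,0,0,0,0,0,0.15, 0,0,0,0,0,0,0, 0,0,0,0,0,0,0, 0,0,0,0,0,0,0]' 45
python3 -m pendant '[0,0,0,0,0,0,0, 0,0,0,0,0,0,0, 0,0,0,0,0,0,0, 0,0,0,0,0,0,0, 0,0,0,0,0,0,0, 0,0,0,0,0,0,0, 0,0,0,0,0,0,0, 0,0,0,0,0,0,0]' 45
python3 go.py
```

```text
time: 4.2
tcp_pos: [0.4974, 0.0541, 0.0574]
eef_rot: [0.0, 0.998, -0.062, 0.0]
contact_force: [-0.0, 0.2, 0.2]
finger_gap: 0.094
finger_force: 0.0
time: 4.87
tcp_pos: [0.4969, 0.0553, 0.0569]
eef_rot: [0.0, 0.998, -0.061, 0.0]
contact_force: [-0.9, -0.2, 0.2]
finger_gap: 0.0443
finger_force: 0.0
time: 5.53
tcp_pos: [0.4968, 0.0553, 0.0568]
eef_rot: [0.0, 0.998, -0.061, -0.0]
contact_force: [-0.2, 0.4, -0.8]
finger_gap: 0.0218
finger_force: 44.9
t 5.53 p [0.4968 0.0553 0.0568] x-axis heading -7.01 zaxis [-0. -0. -1.] gap 0.0218 ff 44.91078078746796 cf [-0.2  0.4 -0.8] q [-0.12  0.65 -0.06  2.06  0.09  0.43 -1.95]
```

```bash
python3 -m pendant '[0,0,0,0,0,-0.1,0, 0,0,0,0,0,-0.2,0, 0,0,0,0,0,-0.3,0, 0,0,0,0,0,-0.4,0, 0,0,-0.03,0,0,-0.5,0, 0,0,-0.06,0,0,-0.5,0, 0,0,-0.09,0,0,-0.5,0, 0,0,-0.12,0,0,-0.5,0]' 45
python3 -m pendant '[0,0,-0.035,0,0,0,0, 0,0,-0.07,0,0,0,0, 0,0,-0.105,0,0,0,0, 0,0,-0.14,0,0,0,0, 0,0,-0.175,0,0,0,0, 0,0,-0.21,0,0,0,0, 0,0,-0.245,0,0,0,0, 0,0,-0.28,0,0,0,0]' 45
python3 go.py 0.465 0.033 .157 80
```

```text
time: 6.2
tcp_pos: [0.497, 0.0552, 0.1574]
eef_rot: [0.0, 0.992, 0.129, 0.0]
contact_force: [-0.2, -0.2, -1.3]
finger_gap: 0.0215
finger_force: 44.9
time: 6.87
tcp_pos: [0.4967, 0.0551, 0.1568]
eef_rot: [0.0, 0.842, 0.539, -0.0]
contact_force: [-0.7, -0.1, -1.0]
finger_gap: 0.0215
finger_force: 44.9
t 6.87 p [0.4967 0.0551 0.1568] x-axis heading 65.29 zaxis [-0. -0. -1.] gap 0.0215 ff 44.910051226615906 cf [-0.7 -0.1 -1. ] q [ 0.15  0.52 -0.45  1.97  0.33  0.72 -0.94]
turn [-0.      0.0001 -0.0817] shift now-axes [-0.1668 -0.098  -0.0007] shift target-axes [-0.1364 -0.1371 -0.0008]
```

```bash
python3 -m pendant '[0,0,-0.03,-0.05,-0.03,0,0, 0,0,-0.06,-0.1,-0.06,0,0, 0,0,-0.082,-0.167,-0.098,0,0, 0,0,-0.082,-0.167,-0.098,0,0, 0,0,-0.082,-0.167,-0.098,0,0, 0,0,-0.082,-0.167,-0.098,0,0, 0,0,-0.082,-0.167,-0.098,0,0, 0,0,-0.082,-0.167,-0.098,0,0]' 45
python3 go.py
python3 - <<'E'
from h import *
d=wrist('w3')
o=ortho(d,.38,.68,-.02,.48,.012,1200);cv2.imwrite("pics/o3.png",cv2.copyMakeBorder(o,0,0,0,0,0))
v=np.hstack([o]);print(v.shape)
t=dict(np.load("top0.npz"))
cv2.imwrite("pics/v3.png",d["img"])
E
```

```text
time: 7.53
tcp_pos: [0.4658, 0.0339, 0.157]
eef_rot: [0.0, 0.767, 0.641, 0.0]
contact_force: [-1.0, -0.1, -0.5]
finger_gap: 0.0219
finger_force: 44.9
t 7.53 p [0.4658 0.0339 0.157 ] x-axis heading 79.74 zaxis [ 0.001  0.    -1.   ] gap 0.0219 ff 44.910807609558105 cf [-1.  -0.1 -0.5] q [ 0.25  0.49 -0.53  2.06  0.38  0.69 -0.71]
(360, 600, 3)
```

View pics/v3.png

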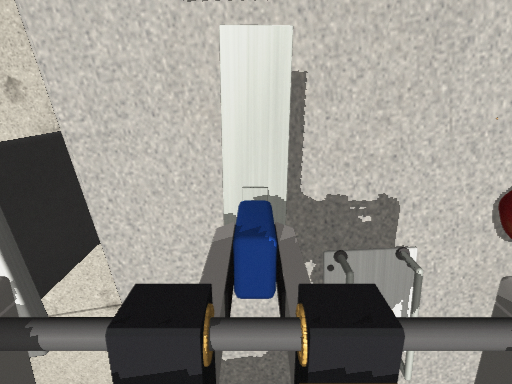

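```bash
python3 -m pendant '[0,0,0,0.05,0,-0.15,0, 0,0,0,0.1,0,-0.3,0, 0,0,0,0.15,0,-0.45,0, 0,0,0,0.2,0,-0.6,0, 0,0,0,0.25,0,-0.7,0, 0,0,0,0.3,0,-0.7,0, 0,0,0,0.3,0,-0.7,0, 0,0,0,0.3,0,-0.7,0]' 45
python3 go.py
python3 - <<'E'
from h import *
d=wrist('w4')
w=dict(np.load("w3.npz"));p=ray(w,[(221,25),(292,25),(223,205),(288,205)],.102);print(p.round(4))
E
```

```text
time: 8.25
tcp_pos: [0.4749, 0.0923, 0.2958]
eef_rot: [-0.0, 0.767, 0.642, -0.001]
contact_force: [-0.4, -1.0, -1.4]
finger_gap: 0.0219
finger_force: 44.9
t 8.25 p [0.4749 0.0923 0.2958] x-axis heading 79.82 zaxis [-0.002 -0.001 -1.   ] gap 0.0219 ff 44.91071820259094 cf [-0.4 -1.  -1.4] q [ 0.22  0.34 -0.63  1.82  0.23  1.06 -0.68]
[[0.4658 0.1664 0.102 ]
 [0.5133 0.1578 0.102 ]
 [0.4404 0.0394 0.102 ]
 [0.4914 0.0302 0.102 ]]
```

View pics/w4.png

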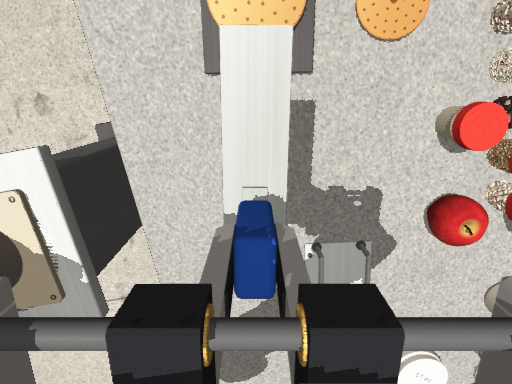

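Run:
```python
from h import *
d=dict(np.load("w4.npz"))
g=d["img"].max(2)
m=g<115
L=[];Rr=[];B=[]
for r in range(0,66,3):
    c=np.where(m[r,190:221])[0]; 
    if len(c):L.append((190+c[0]-.5,r))
    c=np.where(m[r,294:330])[0]
    if len(c):Rr.append((294+c[-1]+.5,r))
for c in list(range(207,219,2))+list(range(299,312,2)):
    r=np.where(m[40:90,c])[0]
    if len(r):B.append((c,40+r[-1]+.5))
print(L[:3],Rr[:3],B)
for n,S in(("L",L),("R",Rr),("B",B)):
    p=ray(d,S,.012)[:,:2];vx,vy,x,y=cv2.fitLine(p.astype(np.float32),cv2.DIST_HUBER,0,.001,.001).ravel()
    print(n,np.degrees(np.arctan2(vy,vx)).round(2),(x.round(4),y.round(4)))
t=dict(np.load("top0.npz"))
hsv=cv2.cvtColor(t["img"],cv2.COLOR_BGR2HSV);P=cloud(t)
p=P[150:220,160:230].reshape(-1,3);k=(p[:,2]>.018);b=cv2.inRange(hsv,(8,110,60),(22,255,255))[150:220,160:230].ravel()
bb=p[b>0];print("bread top",cv2.minEnclosingCircle(ray(t,np.argwhere(cv2.inRange(hsv[150:220,160:230],(8,110,60),(22,255,255))>0)[:,::-1]+[160,150],.02)[:,:2].astype(np.float32)))
```

```text
[(np.float64(200.5), 0), (np.float64(200.5), 3), (np.float64(202.5), 6)] [(np.float64(315.5), 0), (np.float64(314.5), 3), (np.float64(314.5), 6)] [(207, np.float64(73.5)), (209, np.float64(74.5)), (211, np.float64(74.5)), (213, np.float64(75.5)), (215, np.float64(74.5)), (217, np.float64(74.5)), (299, np.float64(73.5)), (301, np.float64(74.5)), (303, np.float64(72.5)), (305, np.float64(73.5)), (307, np.float64(72.5)), (309, np.float64(72.5)), (311, np.float64(72.5))]
L 79.42 (np.float32(0.4349), np.float32(0.2725))
R 81.05 (np.float32(0.5806), np.float32(0.2388))
B -9.1 (np.float32(0.4873), np.float32(0.2052))
bread top ((0.576683521270752, 0.2727692723274231), 0.13616956770420074)
```

```bash
python3 -m pendant '[0,0,0,0.1,0,-0.05,0, 0,0,0,0.2,0,-0.1,0, 0,0,0,0.3,0,-0.15,0, 0,0,0,0.4,0,-0.2,0, 0,0,0,0.5,0,-0.2,0, 0,0,0,0.55,0,-0.2,0, 0,0,0,0.55,0,-0.2,0, 0,0,0,0.55,0,-0.2,0]' 45
python3 go.py
python3 - <<'E'
from h import *
d=wrist('w5')
E
```

```text
time: 8.97
tcp_pos: [0.4946, 0.1993, 0.3354]
eef_rot: [-0.0, 0.767, 0.641, -0.002]
contact_force: [0.4, -0.5, -1.7]
finger_gap: 0.0214
finger_force: 44.9
t 8.97 p [0.4946 0.1993 0.3354] x-axis heading 79.76 zaxis [-0.003 -0.002 -1.   ] gap 0.0214 ff 44.91053581237793 cf [ 0.4 -0.5 -1.7] q [ 0.01  0.39 -0.65  1.64  0.25  1.2  -0.87]
```

View pics/w5.png

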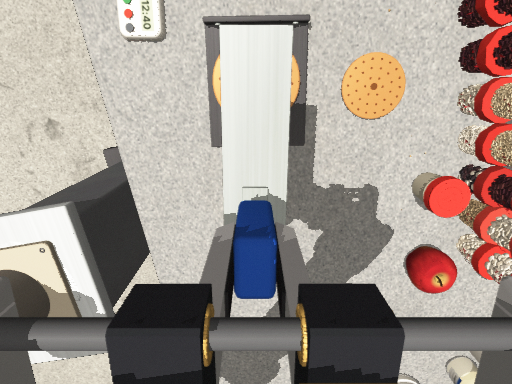

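Run:
```python
from h import *
d=dict(np.load("w5.npz"));P=cloud(d)
u=np.array([.165,.986]);n=np.array([-.986,.165])
for c in (214,217,300,303):
    print(c,[(r,int(d["img"][r,c].max()),(P[r,c,:2]@u).round(3),P[r,c,2].round(3)) for r in range(12,32,2)])
hsv=cv2.cvtColor(d["img"],cv2.COLOR_BGR2HSV)
m=cv2.inRange(hsv,(8,100,90),(22,255,255));m[:,310:]=0;m[110:]=0;m[:,:205]=0
for r in range(66,92,4):
    c=np.where(m[r])[0];q=ray(d,[(c[0]-.5,r),(c[-1]+.5,r)],.018)[:,:2];print(r,c[0],c[-1],(q@n).round(4),(q@u).round(4),(q.mean(0)@n).round(4))
# circle fit to outer bread contour pts
pts=[]
for r in range(50,106):
    c=np.where(m[r])[0]
    if len(c): pts+= [(c[0]-.5,r)] if c[0]<219 else []; pts+=[(c[-1]+.5,r)] if c[-1]>294 else []
q=ray(d,pts,.018)[:,:2];A=np.c_[2*q,np.ones(len(q))];s=np.linalg.lstsq(A,(q**2).sum(1),rcond=None)[0]
print("bread",s[:2],"u",s[:2]@u,"n",s[:2]@n,"rad",np.sqrt(s[2]+s[:2]@s[:2]))
for n_,px in(("L",[(205,30),(210.5,145)]),("R",[(309,30),(305.5,145)])):
    q=ray(d,px,.012)[:,:2];v=q[0]-q[1];print(n_,np.degrees(np.arctan2(v[1],v[0])),(q@n).round(4),(q@u).round(4))
```

```text
214 [(12, 211, np.float64(0.48), np.float64(0.001)), (14, 214, np.float64(0.477), np.float64(0.002)), (16, 127, np.float64(0.468), np.float64(0.031)), (18, 124, np.float64(0.465), np.float64(0.031)), (20, 118, np.float64(0.463), np.float64(0.03)), (22, 35, np.float64(0.461), np.float64(0.027)), (24, 46, np.float64(0.461), np.float64(0.015)), (26, 65, np.float64(0.459), np.float64(0.014)), (28, 132, np.float64(0.456), np.float64(0.014)), (30, 130, np.float64(0.453), np.float64(0.015))]
217 [(12, 209, np.float64(0.479), np.float64(0.003)), (14, 199, np.float64(0.477), np.float64(0.002)), (16, 129, np.float64(0.468), np.float64(0.03)), (18, 122, np.float64(0.466), np.float64(0.03)), (20, 116, np.float64(0.463), np.float64(0.032)), (22, 57, np.float64(0.461), np.float64(0.029)), (24, 208, np.float64(0.459), np.float64(0.028)), (26, 57, np.float64(0.459), np.float64(0.012)), (28, 77, np.float64(0.456), np.float64(0.014)), (30, 129, np.float64(0.453), np.float64(0.014))]
300 [(12, 197, np.float64(0.477), np.float64(0.003)), (14, 160, np.float64(0.475), np.float64(0.001)), (16, 108, np.floa
[... 732 characters left out ...]
(0.457), np.float64(0.014)), (28, 107, np.float64(0.455), np.float64(0.013)), (30, 105, np.float64(0.452), np.float64(0.013))]
66 214 297 [-0.3936 -0.5181] [0.4045 0.4028] -0.4559
70 213 299 [-0.3919 -0.5212] [0.3989 0.3972] -0.4565
74 213 299 [-0.3916 -0.5214] [0.3934 0.3916] -0.4565
78 212 299 [-0.3898 -0.5215] [0.3877 0.386 ] -0.4556
82 212 299 [-0.3895 -0.5217] [0.3821 0.3803] -0.4556
86 213 299 [-0.3907 -0.5218] [0.3763 0.3746] -0.4563
90 213 298 [-0.3904 -0.5205] [0.3706 0.3689] -0.4554
bread [0.51286076 0.30182623] u 0.382222693214053 n -0.45587938121262667 rad 0.06604429442209599
L 80.14833758692141 [-0.383 -0.382] [0.454  0.2864]
R 80.68196206703149 [-0.5343 -0.5348] [0.4519 0.2844]
```

```bash
python3 go.py .4781 .0966 .09 80.4
```

```text
t 9.02 p [0.4949 0.1986 0.3356] x-axis heading 79.69 zaxis [-0.002 -0.002 -1.   ] gap 0.0216 ff 44.91065204143524 cf [ 0.3 -0.2 -1. ] q [ 0.01  0.39 -0.65  1.64  0.25  1.2  -0.87]
turn [-0.0006  0.0008 -0.004 ] shift now-axes [-0.5136  0.0111  1.2295] shift target-axes [-0.517   0.0024  1.2282]
```

```bash
python3 -m pendant '[0,0,-0.004,-0.12,0,0.1,0, 0,0,-0.004,-0.24,0,0.2,0, 0,0,-0.004,-0.36,0,0.35,0, 0,0,-0.004,-0.48,0.01,0.5,0, 0,0,-0.004,-0.514,0.011,0.65,0, 0,0,-0.004,-0.514,0.011,0.75,0, 0,0,-0.004,-0.514,0.011,0.75,0, 0,0,-0.004,-0.514,0.011,0.75,0]' 45
python3 go.py .4781 .0966 .08 80.4
```

```text
time: 9.68
tcp_pos: [0.4785, 0.0977, 0.1865]
eef_rot: [-0.0, 0.764, 0.645, -0.001]
contact_force: [0.4, 0.3, -1.1]
finger_gap: 0.0218
finger_force: 44.9
t 9.68 p [0.4785 0.0977 0.1865] x-axis heading 80.39 zaxis [-0.002 -0.001 -1.   ] gap 0.0218 ff 44.91072356700897 cf [ 0.4  0.3 -1.1] q [ 0.15  0.48 -0.58  1.97  0.36  0.8  -0.8 ]
turn [-0.0006  0.0004 -0.0001] shift now-axes [-5.100e-03  2.000e-04  5.324e-01] shift target-axes [-0.0057 -0.0009  0.5324]
```

```bash
python3 -m pendant '[-0.0006,-0.002,0,0,0,0.1,0, -0.0006,-0.004,0,0,0,0.2,0, -0.0006,-0.005,0,0,0,0.3,0, -0.0006,-0.005,0,-0.005,0,0.4,0, -0.0006,-0.005,0,-0.005,0,0.5,0, -0.0006,-0.005,0,-0.005,0,0.55,0, -0.0006,-0.005,0,-0.005,0,0.557,0, -0.0006,-0.005,0,-0.005,0,0.557,0]' 45
python3 -m pendant '[0,0,0,0,0,0.004,0, 0,0,0,0,0,0.006,0, 0,0,0,0,0,0.008,0, 0,0,0,0,0,0.01,0, 0,0,0,0,0,0.01,0, 0,0,0,0,0,0.01,0, 0,0,0,0,0,0.01,0, 0,0,0,0,0,0.01,0]' 45
python3 go.py; python3 -c "
from h import *
wrist('w6')"
```

```text
time: 10.35
tcp_pos: [0.4798, 0.0984, 0.0762]
eef_rot: [0.006, 0.763, 0.646, -0.005]
contact_force: [-0.2, 0.1, -0.7]
finger_gap: 0.0215
finger_force: 44.9
time: 11.02
tcp_pos: [0.479, 0.098, 0.0735]
eef_rot: [0.006, 0.763, 0.646, -0.005]
contact_force: [-0.4, -0.4, -0.6]
finger_gap: 0.0216
finger_force: 44.9
t 11.02 p [0.479  0.098  0.0735] x-axis heading 80.47 zaxis [-0.001 -0.016 -1.   ] gap 0.0216 ff 44.91078794002533 cf [-0.4 -0.4 -0.6] q [ 0.02  0.65 -0.43  2.07  0.54  0.55 -0.97]
```

View pics/w6.png

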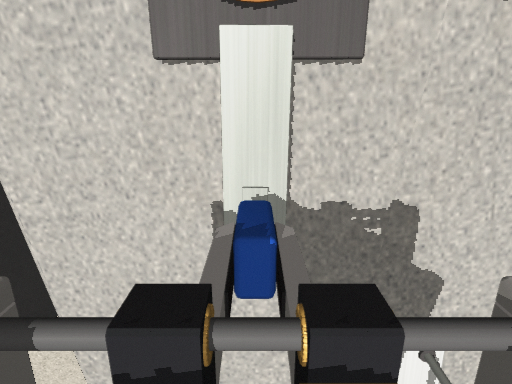

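```bash
for i in 1; do python3 -m pendant '[0,0,0,0,0,0.002,0, 0,0,0,0,0,0.004,0, 0,0,0,0,0,0.005,0, 0,0,0,0,0,0.005,0, 0,0,0,0,0,0.005,0, 0,0,0,0,0,0.005,0, 0,0,0,0,0,0.005,0, 0,0,0,0,0,0.005,0]' 45; done
python3 -m pendant '[0,0,0,0,0,0.002,0, 0,0,0,0,0,0.004,0, 0,0,0,0,0,0.005,0, 0,0,0,0,0,0.005,0, 0,0,0,0,0,0.005,0, 0,0,0,0,0,0.005,0, 0,0,0,0,0,0.005,0, 0,0,0,0,0,0.005,0]' 45; python3 go.py
```

```text
time: 11.73
tcp_pos: [0.479, 0.098, 0.0725]
eef_rot: [0.006, 0.763, 0.646, -0.005]
contact_force: [0.9, 0.2, -0.4]
finger_gap: 0.0218
finger_force: 44.9
time: 12.4
tcp_pos: [0.479, 0.098, 0.0715]
eef_rot: [0.006, 0.763, 0.646, -0.005]
contact_force: [0.9, 0.8, -1.8]
finger_gap: 0.0219
finger_force: 44.9
t 12.4 p [0.479  0.098  0.0715] x-axis heading 80.47 zaxis [-0.001 -0.016 -1.   ] gap 0.0219 ff 44.910675287246704 cf [ 0.9  0.8 -1.8] q [ 0.02  0.65 -0.43  2.07  0.54  0.54 -0.97]
```

```bash
python3 -m pendant '[0,0,0,0,0,0.002,0, 0,0,0,0,0,0.004,0, 0,0,0,0,0,0.005,0, 0,0,0,0,0,0.005,0, 0,0,0,0,0,0.005,0, 0,0,0,0,0,0.005,0, 0,0,0,0,0,0.005,0, 0,0,0,0,0,0.005,0]' 45; python3 go.py;python3 -c "
from h import *
from workcell import env
print(env.observe()['ft_torque'])"
```

```text
time: 13.07
tcp_pos: [0.479, 0.098, 0.0705]
eef_rot: [0.006, 0.763, 0.646, -0.005]
contact_force: [-0.1, -0.9, -1.2]
finger_gap: 0.0219
finger_force: 44.9
t 13.07 p [0.479  0.098  0.0705] x-axis heading 80.47 zaxis [-0.001 -0.016 -1.   ] gap 0.0219 ff 44.91063594818115 cf [-0.1 -0.9 -1.2] q [ 0.02  0.65 -0.43  2.07  0.54  0.54 -0.98]
[-0.04361289 -0.10535497 -0.03890334]
```

```bash
python3 -m pendant '[0,0,0,0,0,0.002,0, 0,0,0,0,0,0.004,0, 0,0,0,0,0,0.005,0, 0,0,0,0,0,0.005,0, 0,0,0,0,0,0.005,0, 0,0,0,0,0,0.005,0, 0,0,0,0,0,0.005,0, 0,0,0,0,0,0.005,0]' 45; python3 go.py;python3 -c "
from workcell import env
print(env.observe()['ft_torque'])"
```

```text
time: 13.73
tcp_pos: [0.4793, 0.0978, 0.0699]
eef_rot: [0.006, 0.763, 0.646, -0.005]
contact_force: [-0.2, -1.7, 4.9]
finger_gap: 0.0218
finger_force: 45.0
t 13.73 p [0.4793 0.0978 0.0699] x-axis heading 80.45 zaxis [ 0.    -0.016 -1.   ] gap 0.0218 ff 44.96753990650177 cf [-0.2 -1.7  4.9] q [ 0.02  0.65 -0.43  2.07  0.55  0.54 -0.98]
[0.18916463 0.11915278 0.02563577]
```

```bash
python3 -m pendant '[0,0,0,0.02,0,-0.0012,0, 0,0,0,0.04,0,-0.0017,0, 0,0,0,0.06,0,-0.002,0, 0,0,0,0.08,0,-0.0023,0, 0,0,0,0.1,0,-0.0026,0, 0,0,0,0.12,0,-0.0029,0, 0,0,0,0.14,0,-0.0032,0, 0,0,0,0.16,0,-0.0036,0]' 45; python3 -m pendant '[0,0,0,0.02,0,-0.0003,0, 0,0,0,0.04,0,-0.0006,0, 0,0,0,0.06,0,-0.001,0, 0,0,0,0.08,0,-0.0013,0, 0,0,0,0.1,0,-0.0016,0, 0,0,0,0.12,0,-0.0019,0, 0,0,0,0.14,0,-0.0022,0, 0,0,0,0.16,0,-0.0026,0]' 45;python3 go.py .5013 .2337 .07 80.4;python3 -c "
from h import *
wrist('w7')"
```

```text
time: 14.4
tcp_pos: [0.4846, 0.1274, 0.0703]
eef_rot: [0.007, 0.764, 0.645, -0.006]
contact_force: [-0.2, -5.1, 7.8]
finger_gap: 0.0217
finger_force: 45.0
time: 15.07
tcp_pos: [0.4899, 0.1588, 0.0703]
eef_rot: [0.007, 0.764, 0.645, -0.006]
contact_force: [-0.6, -5.8, 7.7]
finger_gap: 0.0216
finger_force: 45.0
t 15.07 p [0.4899 0.1588 0.0703] x-axis heading 80.36 zaxis [-0.001 -0.019 -1.   ] gap 0.0216 ff 44.98803734779358 cf [-0.6 -5.8  7.7] q [-0.1   0.68 -0.43  2.    0.52  0.59 -1.06]
turn [ 0.0009  0.0061 -0.0002] shift now-axes [ 0.3786 -0.0066 -0.0059] shift target-axes [ 0.3786 -0.0063  0.0013]
```

View pics/w7.png

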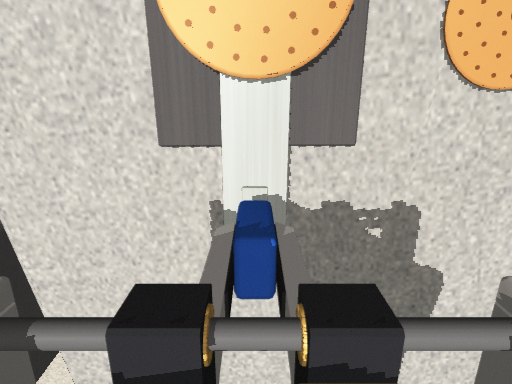

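```bash
python3 -m pendant '[0,0,0,0.024,0,-0.001,0, 0,0,0,0.047,0,-0.0015,0, 0,0,0,0.07,0,-0.002,0, 0,0,0,0.095,0,-0.0025,0, 0,0,0,0.118,0,-0.0029,0, 0,0,0,0.142,0,-0.0033,0, 0,0,0,0.165,0,-0.0036,0, 0,0,0,0.189,0,-0.004,0]' 45; python3 -m pendant '[0,0,0,0.024,0,-0.0005,0, 0,0,0,0.047,0,-0.0009,0, 0,0,0,0.07,0,-0.0013,0, 0,0,0,0.095,0,-0.0018,0, 0,0,0,0.118,0,-0.0022,0, 0,0,0,0.142,0,-0.0026,0, 0,0,0,0.165,0,-0.003,0, 0,0,0,0.182,0,-0.0033,0]' 45;python3 go.py .5013 .2337 .07 80.4;python3 - <<'E'
from h import *
d=wrist('w8')
hsv=cv2.cvtColor(d["img"],cv2.COLOR_BGR2HSV)
m=cv2.inRange(hsv,(8,100,90),(22,255,255));m[:,400:]=0
c=max(cv2.findContours(m,0,1)[0],key=cv2.contourArea)[:,0]
c=c[(c[:,1]>2)];c=c[c[:,1]>np.percentile(c[:,1],20)]
q=ray(d,c,.020)[:,:2];A=np.c_[2*q,np.ones(len(q))];s=np.linalg.lstsq(A,(q**2).sum(1),rcond=None)[0]
print(s[:2],np.sqrt(s[2]+s[:2]@s[:2]),c[:,1].max())
E
```

```text
time: 15.78
tcp_pos: [0.496, 0.1957, 0.0704]
eef_rot: [0.007, 0.764, 0.645, -0.007]
contact_force: [-1.1, -7.4, 8.8]
finger_gap: 0.0219
finger_force: 45.0
time: 16.45
tcp_pos: [0.5021, 0.2317, 0.0704]
eef_rot: [0.007, 0.764, 0.645, -0.007]
contact_force: [-1.5, -7.3, 7.6]
finger_gap: 0.0219
finger_force: 45.0
t 16.45 p [0.5021 0.2317 0.0704] x-axis heading 80.37 zaxis [-0.001 -0.02  -1.   ] gap 0.0219 ff 44.99458730220795 cf [-1.5 -7.3  7.6] q [-0.22  0.72 -0.43  1.89  0.5   0.65 -1.13]
turn [ 0.0008  0.0063 -0.0002] shift now-axes [ 0.0093 -0.0057  0.0019] shift target-axes [ 0.0093 -0.0057  0.0021]
[0.51652677 0.31173863] 0.06377073075206224 183
```

View pics/w8.png

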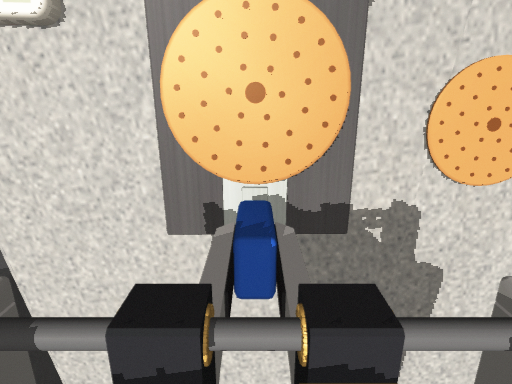

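```bash
python3 -m pendant '[0,0.003,0,0,0,-0.01,0, 0,0.0063,0,-0.005,0,-0.02,0, 0,0.0075,0,-0.01,0,-0.04,0, 0,0.0075,0,-0.01,0,-0.07,0, 0,0.0075,0,-0.01,0,-0.11,0, 0,0.0075,0,-0.01,0,-0.15,0, 0,0.0075,0,-0.01,0,-0.19,0, 0,0.0075,0,-0.01,0,-0.2,0]' 50
python3 -m pendant '[0,0,0,0,0,-0.05,0, 0,0,0,0,0,-0.1,0, 0,0,0,0,0,-0.15,0, 0,0,0,0,0,-0.2,0, 0,0,0,0,0,-0.25,0, 0,0,0,0,0,-0.29,0, 0,0,0,0,0,-0.3,0, 0,0,0,0,0,-0.3,0]' 50
python3 go.py
python3 - <<'E'
from h import *
d=wrist('w9')
hsv=cv2.cvtColor(d["img"],cv2.COLOR_BGR2HSV)
m=cv2.inRange(hsv,(8,100,90),(22,255,255));m[:,385:]=0
c=max(cv2.findContours(m,0,1)[0],key=cv2.contourArea)[:,0];c=c[(c[:,1]>2)]
print(cv2.boundingRect(c))
P=cloud(d);k=cv2.erode(m,np.ones((9,9)))>0;Q=P[k];A=np.c_[Q[:,:2],np.ones(len(Q))];s=np.linalg.lstsq(A,Q[:,2],rcond=None)[0];print("slope",s,np.median(Q,0))
t=env=None
E
```

```text
time: 17.17
tcp_pos: [0.5024, 0.2338, 0.1119]
eef_rot: [-0.002, 0.763, 0.646, 0.005]
contact_force: [-0.1, 0.4, -2.8]
finger_gap: 0.0219
finger_force: 50.0
time: 17.83
tcp_pos: [0.5018, 0.2327, 0.1709]
eef_rot: [-0.002, 0.763, 0.646, 0.004]
contact_force: [-0.2, 0.4, -2.2]
finger_gap: 0.0218
finger_force: 50.0
t 17.83 p [0.5018 0.2327 0.1709] x-axis heading 80.46 zaxis [ 0.005  0.008 -1.   ] gap 0.0218 ff 49.9919468164444 cf [-0.2  0.4 -2.2] q [-0.13  0.58 -0.54  1.83  0.38  0.83 -1.02]
(161, 3, 190, 185)
slope [0.00199175 0.00661699 0.1280896 ] [0.51625642 0.32053804 0.13036346]
```

View pics/w9.png

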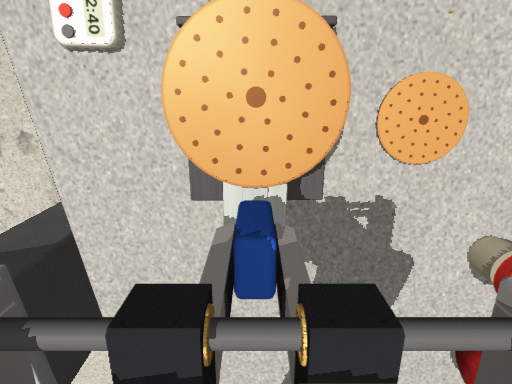

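Run:
```python
from h import *
u=np.array([np.cos(np.radians(83.5)),np.sin(np.radians(83.5))]);n=np.array([-u[1],u[0]])
for k in ("top0","side0","w1","w2","w3","w4","w5"):
    d=dict(np.load(k+".npz"));P=cloud(d).reshape(-1,3);P=P[(d["range_z"]>0).ravel()]
    Q=P[(P[:,2]>.040)&(P[:,2]<.058)&(P[:,0]>.46)&(P[:,0]<.66)&(P[:,1]>-.27)&(P[:,1]<-.03)]
    if len(Q)<8: print(k,len(Q));continue
    c=Q[:,:2]@n;mid=-.575
    for s,G in(("far",Q[c<mid]),("near",Q[c>=mid])):
        if len(G)<6: print(k,s,len(G));continue
        vx,vy,x,y=cv2.fitLine(G[:,:2].astype(np.float32),cv2.DIST_HUBER,0,.001,.001).ravel()
        g=G[:,:2]@u;print(k,s,len(G),"ang",np.degrees(np.arctan2(abs(vy),vx*np.sign(vy))).round(2),"n",np.median(G[:,:2]@n).round(4),"u",np.percentile(g,[0,2,98,100]).round(4),"z",np.percentile(G[:,2],90).round(4))
w=dict(np.load("w9.npz"));b=ray(w,[(256,97)],.130)[0,:2]-[.5018,.2327];h=np.radians(80.46)
print("bread rel along",b@[np.cos(h),np.sin(h)],"left",b@[-np.sin(h),np.cos(h)])
```

```text
top0 far 86 ang 82.22 n -0.6183 u [-0.1592 -0.1572 -0.0169 -0.0137] z 0.0531
top0 near 88 ang 82.75 n -0.547 u [-0.1589 -0.1558 -0.0155 -0.0133] z 0.0523
side0 far 47 ang 82.59 n -0.6207 u [-0.1542 -0.148  -0.0108 -0.0094] z 0.0523
side0 near 48 ang 82.74 n -0.5491 u [-0.1513 -0.1506 -0.0109 -0.0109] z 0.0518
w1 far 0
w1 near 1045 ang 82.82 n -0.55 u [-0.1573 -0.1533 -0.0122 -0.0103] z 0.0526
w2 far 1369 ang 82.75 n -0.622 u [-0.1189 -0.1135 -0.0121 -0.0109] z 0.0524
w2 near 1211 ang 82.69 n -0.5507 u [-0.1338 -0.1288 -0.0112 -0.01  ] z 0.0525
w3 far 688 ang 82.55 n -0.6205 u [-0.1585 -0.1544 -0.012  -0.0113] z 0.0521
w3 near 131 ang 83.78 n -0.5501 u [-0.0245 -0.0239 -0.0103 -0.01  ] z 0.0521
w4 far 175 ang 83.26 n -0.6213 u [-0.063  -0.0598 -0.0115 -0.0111] z 0.0524
w4 near 147 ang 83.49 n -0.5504 u [-0.056  -0.0556 -0.0111 -0.0106] z 0.0522
w5 0
bread rel along 0.08387387066027349 left -0.00034714105789682495
```

```bash
python3 -m pendant '[0,-0.001,-0.002,-0.015,0.004,0,0, 0,-0.002,-0.004,-0.05,0.013,0,0, 0,-0.0025,-0.006,-0.1,0.026,0,0, 0,-0.0025,-0.008,-0.17,0.045,0,0, 0,-0.0025,-0.01,-0.25,0.065,0,0, 0,-0.0025,-0.0125,-0.33,0.087,0,0, 0,-0.0025,-0.0125,-0.41,0.107,0,0, 0,-0.0025,-0.0125,-0.49,0.128,0,0]' 50
python3 -m pendant '[0,0,0,-0.08,0.021,0,0, 0,0,0,-0.16,0.042,0,0, 0,0,0,-0.24,0.063,0,0, 0,0,0,-0.32,0.084,0,0, 0,0,0,-0.4,0.105,0,0, 0,0,0,-0.48,0.126,0,0, 0,0,0,-0.56,0.147,0,0, 0,0,0,-0.64,0.168,0,0]' 50
python3 -m pendant '[0,0,0,-0.08,0.021,0,0, 0,0,0,-0.16,0.042,0,0, 0,0,0,-0.24,0.063,0,0, 0,0,0,-0.32,0.084,0,0, 0,0,0,-0.4,0.105,0,0, 0,0,0,-0.47,0.123,0,0, 0,0,0,-0.52,0.136,0,0, 0,0,0,-0.55,0.144,0,0]' 50
python3 go.py .5618 -.2326 .165 82.7
```

```text
time: 18.55
tcp_pos: [0.5102, 0.1293, 0.1689]
eef_rot: [0.001, 0.751, 0.661, -0.0]
contact_force: [0.3, 0.3, -2.4]
finger_gap: 0.0215
finger_force: 50.0
time: 19.22
tcp_pos: [0.527, -0.0018, 0.169]
eef_rot: [0.001, 0.751, 0.661, 0.0]
contact_force: [-0.0, 0.0, -2.8]
finger_gap: 0.0216
finger_force: 50.0
time: 19.88
tcp_pos: [0.5415, -0.1149, 0.169]
eef_rot: [0.001, 0.751, 0.66, 0.0]
contact_force: [0.3, 0.4, -1.7]
finger_gap: 0.0219
finger_force: 50.0
t 19.88 p [ 0.5415 -0.1149  0.169 ] x-axis heading 82.58 zaxis [ 0.001 -0.001 -1.   ] gap 0.0219 ff 49.99199330806732 cf [ 0.3  0.4 -1.7] q [ 0.52  0.59 -0.56  1.82  0.4   0.85 -0.36]
turn [ 0.0004  0.0003 -0.0007] shift now-axes [-0.5704  0.1765  0.0208] shift target-axes [-0.5708  0.1753  0.02  ]
```

```bash
python3 -m pendant '[0,0,-0.0007,-0.03,0.01,0,0, 0,0,-0.0007,-0.09,0.03,0,0, 0,0,-0.0007,-0.17,0.055,0,0, 0,0,-0.0007,-0.25,0.08,0,0, 0,0,-0.0007,-0.33,0.105,0,0, 0,0,-0.0007,-0.41,0.13,0,0, 0,0,-0.0007,-0.48,0.15,0,0, 0,0,-0.0007,-0.53,0.166,0,0]' 50
python3 -m pendant '[0,0,0,-0.025,0.008,0,0, 0,0,0,-0.036,0.011,0,0, 0,0,0,-0.04,0.011,0,0, 0,0,0,-0.04,0.011,0,0, 0,0,0,-0.04,0.011,0,0, 0,0,0,-0.04,0.011,0,0, 0,0,0,-0.04,0.011,0,0, 0,0,0,-0.04,0.011,0,0]' 50
python3 go.py .5618 -.2326 .165 82.7
python3 - <<'E'
from h import *
from go import pose
d=wrist('w10');o,r,p=pose();h=np.radians(82.7);u=np.array([np.cos(h),np.sin(h)]);n=np.array([-u[1],u[0]])
hsv=cv2.cvtColor(d["img"],cv2.COLOR_BGR2HSV)
m=cv2.inRange(hsv,(8,100,90),(22,255,255));m[:,385:]=0
m=cv2.morphologyEx(m,cv2.MORPH_OPEN,np.ones((5,5)))
c=max(cv2.findContours(m,0,1)[0],key=cv2.contourArea)[:,0];c=c[(c[:,1]>2)];print(cv2.boundingRect(c))
dark=cv2.inRange(hsv,(3,120,60),(12,255,215))
q=ray(d,c,.122)[:,:2];A=np.c_[2*q,np.ones(len(q))];s=np.linalg.lstsq(A,(q**2).sum(1),rcond=None)[0]
e=s[:2]-p[:2];print("bread",s[:2],"rad",np.sqrt(s[2]+s[:2]@s[:2]),"along",e@u,"left",e@n)
P=cloud(d).reshape(-1,3);Q=P[(P[:,2]>.043)&(P[:,2]<.058)&(abs(P[:,0]-.57)<.1)&(abs(P[:,1]+.15)<.12)]
C=np.array([.5725,-.1493]);t=(Q[:,:2]-C);a=t@n
for k in (a>0,a<0): print(k.sum(), np.median(a[k]).round(4) if k.any() else "", np.percentile((t@u)[k],[1,99]).round(3) if k.any() else "")
d=__import__("workcell").env.get_image("top");np.savez("top1.npz",**d)
hs=cv2.cvtColor(d["img"],cv2.COLOR_BGR2HSV);m=cv2.inRange(hs,(8,110,60),(22,255,255));m[:160]=0;m[:,:240]=0
if m.any():
    c=max(cv2.findContours(m,0,1)[0],key=cv2.contourArea);print("top",cv2.contourArea(c),ray(d,c[:,0].mean(0),.122))
E
```

```text
time: 20.55
tcp_pos: [0.5617, -0.2237, 0.1694]
eef_rot: [0.001, 0.75, 0.661, 0.0]
contact_force: [0.3, 0.3, -2.1]
finger_gap: 0.0219
finger_force: 50.0
time: 21.22
tcp_pos: [0.5629, -0.2296, 0.1697]
eef_rot: [0.001, 0.75, 0.662, 0.001]
contact_force: [0.2, 0.5, -1.5]
finger_gap: 0.0214
finger_force: 50.0
t 21.22 p [ 0.5629 -0.2296  0.1697] x-axis heading 82.88 zaxis [ 0.002 -0.    -1.   ] gap 0.0214 ff 49.99201476573944 cf [ 0.2  0.5 -1.5] q [ 0.68  0.66 -0.56  1.67  0.41  0.93 -0.16]
turn [0.0007 0.     0.001 ] shift now-axes [-0.0157 -0.0036  0.0233] shift target-axes [-0.0157 -0.0035  0.0233]
(161, 3, 190, 185)
bread [ 0.57329629 -0.14630829] rad 0.06580107879281258 along 0.08403589002482896 left 0.00021054175834188914
0  
0  
top 879.5 [[ 0.57057043 -0.14831244  0.122     ]]
```

```bash
python3 -m pendant '[0.0007,0,0.001,-0.008,-0.002,0.02,0, 0.0007,0,0.001,-0.016,-0.004,0.06,0, 0.0007,0,0.001,-0.016,-0.004,0.11,0, 0.0007,0,0.001,-0.016,-0.004,0.16,0, 0.0007,0,0.001,-0.016,-0.004,0.21,0, 0.0007,0,0.001,-0.016,-0.004,0.25,0, 0.0007,0,0.001,-0.016,-0.004,0.28,0, 0.0007,0,0.001,-0.016,-0.004,0.29,0]' 50
python3 -m pendant '[0,0,0,0,0,0.005,0, 0,0,0,0,0,0.01,0, 0,0,0,0,0,0.02,0, 0,0,0,0,0,0.03,0, 0,0,0,0,0,0.04,0, 0,0,0,0,0,0.05,0, 0,0,0,0,0,0.06,0, 0,0,0,0,0,0.06,0]' 50
python3 go.py .5618 -.2326 .084 82.7
```

```text
time: 21.98
tcp_pos: [0.561, -0.2328, 0.11]
eef_rot: [-0.001, 0.751, 0.661, -0.001]
contact_force: [0.3, 0.1, -2.4]
finger_gap: 0.0215
finger_force: 50.0
time: 22.65
tcp_pos: [0.5616, -0.233, 0.0992]
eef_rot: [-0.0, 0.751, 0.66, -0.0]
contact_force: [-0.1, 0.2, -1.6]
finger_gap: 0.0216
finger_force: 50.0
t 22.65 p [ 0.5616 -0.233   0.0992] x-axis heading 82.67 zaxis [-0.  0. -1.] gap 0.0216 ff 49.99234914779663 cf [-0.1  0.2 -1.6] q [ 0.65  0.74 -0.51  1.73  0.48  0.8  -0.21]
turn [-0.0002 -0.     -0.0002] shift now-axes [0.0022 0.0009 0.0762] shift target-axes [0.0022 0.0008 0.0762]
```

```bash
python3 -m pendant '[0,0,0,0,0,0.015,0, 0,0,0,0,0,0.03,0, 0,0,0,0,0,0.045,0, 0,0,0,0,0,0.06,0, 0,0,0,0,0,0.075,0, 0,0,0,0,0,0.085,0, 0,0,0,0,0,0.085,0, 0,0,0,0,0,0.085,0]' 50
python3 go.py
python3 - <<'E'
from h import *
from workcell import env
C=np.array([.5725,-.1493])
for k in("top","side"):
    d=env.get_image(k);np.savez(k+"2.npz",**d)
    hs=cv2.cvtColor(d["img"],cv2.COLOR_BGR2HSV);m=cv2.inRange(hs,(8,110,60),(22,255,255));P=cloud(d)
    k2=(m>0)&(np.hypot(P[...,0]-C[0],P[...,1]-C[1])<.1)
    Q=P[k2];A=np.c_[Q[:,:2]-C,np.ones(len(Q))];s=np.linalg.lstsq(A,Q[:,2],rcond=None)[0]
    px=np.argwhere(k2)[:,::-1];print(k,len(Q),"plane",s.round(4),"median z",np.median(Q[:,2]).round(4),"centre",ray(d,px.mean(0),.059)[0].round(4),Q.mean(0).round(4))
d=wrist("w11")
hsv=cv2.cvtColor(d["img"],cv2.COLOR_BGR2HSV);P=cloud(d)
m=(cv2.inRange(hsv,(8,100,90),(22,255,255))>0)&(np.hypot(P[...,0]-C[0],P[...,1]-C[1])<.09)
m=cv2.morphologyEx(m.astype(np.uint8),cv2.MORPH_OPEN,np.ones((5,5)))
c=max(cv2.findContours(m,0,1)[0],key=cv2.contourArea)[:,0];c=c[c[:,1]>2]
q=ray(d,c,.057)[:,:2];A=np.c_[2*q,np.ones(len(q))];s=np.linalg.lstsq(A,(q**2).sum(1),rcond=None)[0];print("wrist",s[:2],np.sqrt(s[2]+s[:2]@s[:2]))
Q=P[cv2.erode(m,np.ones((9,9)))>0];print("plane",np.linalg.lstsq(np.c_[Q[:,:2]-C,np.ones(len(Q))],Q[:,2],rcond=None)[0])
E
```

```text
time: 23.32
tcp_pos: [0.5617, -0.233, 0.0824]
eef_rot: [-0.0, 0.751, 0.66, -0.0]
contact_force: [0.0, -0.6, -0.9]
finger_gap: 0.0219
finger_force: 50.0
t 23.32 p [ 0.5617 -0.233   0.0824] x-axis heading 82.67 zaxis [-0.  0. -1.] gap 0.0219 ff 49.992302656173706 cf [ 0.  -0.6 -0.9] q [ 0.65  0.77 -0.49  1.74  0.49  0.77 -0.22]
top 851 plane [-0.1067 -0.0929  0.0614] median z 0.0601 centre [ 0.5702 -0.1512  0.059 ] [ 0.5692 -0.151   0.0619]
side 471 plane [-0.0857 -0.4884  0.0731] median z 0.0622 centre [ 0.5737 -0.1671  0.059 ] [ 0.571  -0.1443  0.0708]
wrist [ 0.57259247 -0.14996392] 0.06583898460403881
plane [-0.00208521 -0.00150963  0.06384799]
```

```bash
python3 -m pendant '[0,0,0,-0.02,0,0,0, 0,0,0,-0.07,0,0,0, 0,0,0,-0.13,0,0,0, 0,0,0,-0.19,0,0,0, 0,0,0,-0.25,0,0,0, 0,0,0,-0.31,0,0,0, 0,0,0,-0.37,0,0,0, 0,0,0,-0.43,0,0,0]' 50
python3 -m pendant '[0,0,0,-0.06,0,0,0, 0,0,0,-0.12,0,0,0, 0,0,0,-0.18,0,0,0, 0,0,0,-0.24,0,0,0, 0,0,0,-0.3,0,0,0, 0,0,0,-0.36,0,0,0, 0,0,0,-0.42,0,0,0, 0,0,0,-0.5,0,0,0]' 50
python3 go.py
python3 - <<'E'
from h import *
from workcell import env
C=np.array([.5725,-.1493]);t=dict(np.load("top0.npz"))
print("pen,paper",ray(t,[(374,277),(405,268),(408,285),(421,236)],0).round(3)[:,:2].tolist())
d=wrist("w12");P=cloud(d);m=(cv2.inRange(cv2.cvtColor(d["img"],cv2.COLOR_BGR2HSV),(8,100,90),(22,255,255))>0)&(np.hypot(P[...,0]-C[0],P[...,1]-C[1])<.09)
Q=P[m];print(len(Q),Q[:,:2].mean(0),np.median(Q[:,2]),"bounds",np.percentile(Q[:,0],[1,99]),np.percentile(Q[:,1],[1,99]))
# worktop clearance under blade region
P=P.reshape(-1,3);k=(abs(P[:,0]-.55)<.08)&(P[:,1]<-.28)&(P[:,2]>.012)&(P[:,2]<.022);print(k.sum())
d=env.get_image("top");P=cloud(d);m=(cv2.inRange(cv2.cvtColor(d["img"],cv2.COLOR_BGR2HSV),(8,110,60),(22,255,255))>0)&(np.hypot(P[...,0]-C[0],P[...,1]-C[1])<.1)
print("top",m.sum(),ray(d,np.argwhere(m)[:,::-1].mean(0),.058))
E
```

```text
time: 24.13
tcp_pos: [0.5503, -0.3201, 0.0825]
eef_rot: [-0.0, 0.751, 0.66, -0.0]
contact_force: [0.9, 0.6, -0.4]
finger_gap: 0.0219
finger_force: 50.0
time: 24.8
tcp_pos: [0.5383, -0.4177, 0.0826]
eef_rot: [-0.0, 0.75, 0.661, 0.0]
contact_force: [0.1, 0.1, -1.3]
finger_gap: 0.0217
finger_force: 50.0
t 24.8 p [ 0.5383 -0.4177  0.0826] x-axis heading 82.74 zaxis [ 0.     0.001 -1.   ] gap 0.0217 ff 49.992724657058716 cf [ 0.1  0.1 -1.3] q [ 0.9   0.86 -0.52  1.51  0.5   0.9   0.09]
pen,paper [[0.341, -0.412], [0.398, -0.516], [0.34, -0.533], [0.53, -0.561]]<stdin>:6: RuntimeWarning: Mean of empty slice.
  ret = um.true_divide(
  return _methods._mean(a, axis=axis, dtype=dtype,
  ret = ret.dtype.type(ret / rcount)
Traceback (most recent call last):
IndexError: index -1 is out of bounds for axis 0 with size 0
```

```bash
python3 -m pendant '[0,0,0,0,0,0.03,0, 0,0,0,0,0,0.06,0, 0,0,0,0,0,0.085,0, 0,0,0,0,0,0.105,0, 0,0,0,0,0,0.115,0, 0,0,0,0,0,0.122,0, 0,0,0,0,0,0.124,0, 0,0,0,0,0,0.124,0]' 50
python3 go.py
python3 - <<'E'
from h import *
from workcell import env
C=np.array([.5725,-.1493])
d=env.get_image("top");P=cloud(d);m=(cv2.inRange(cv2.cvtColor(d["img"],cv2.COLOR_BGR2HSV),(8,110,60),(22,255,255))>0)&(np.hypot(P[...,0]-C[0],P[...,1]-C[1])<.1)
print("top",m.sum(),ray(d,np.argwhere(m)[:,::-1].mean(0),.058),np.median(P[m][:,2]))
E
```

```text
time: 25.52
tcp_pos: [0.5382, -0.4174, 0.0578]
eef_rot: [0.0, 0.751, 0.661, -0.0]
contact_force: [0.2, -0.6, -1.3]
finger_gap: 0.0216
finger_force: 50.0
t 25.52 p [ 0.5382 -0.4174  0.0578] x-axis heading 82.68 zaxis [-0. -0. -1.] gap 0.0216 ff 49.992297291755676 cf [ 0.2 -0.6 -1.3] q [ 0.89  0.89 -0.5   1.53  0.52  0.86  0.08]
top 873 [[ 0.5701705  -0.15247776  0.058     ]] 0.06009077760007512
```

```bash
python3 -m pendant '[0,0,0,0,0,0.003,0, 0,0,0,0,0,0.005,0, 0,0,0,0,0,0.005,0, 0,0,0,0,0,0.005,0, 0,0,0,0,0,0.005,0, 0,0,0,0,0,0.005,0, 0,0,0,0,0,0.005,0, 0,0,0,0,0,0.005,0]' 50
python3 -m pendant '[0,0,0,0,0,0.002,0, 0,0,0,0,0,0.003,0, 0,0,0,0,0,0.003,0, 0,0,0,0,0,0.003,0, 0,0,0,0,0,0.003,0, 0,0,0,0,0,0.003,0, 0,0,0,0,0,0.003,0, 0,0,0,0,0,0.003,0]' 50
python3 go.py
```

```text
time: 26.23
tcp_pos: [0.538, -0.4175, 0.0568]
eef_rot: [-0.0, 0.751, 0.66, -0.0]
contact_force: [-0.0, 0.1, -0.7]
finger_gap: 0.022
finger_force: 50.0
time: 26.9
tcp_pos: [0.538, -0.4175, 0.0567]
eef_rot: [0.0, 0.751, 0.66, -0.0]
contact_force: [-3.0, 0.6, 6.2]
finger_gap: 0.0216
finger_force: 50.0
t 26.9 p [ 0.538  -0.4175  0.0567] x-axis heading 82.67 zaxis [-0. -0. -1.] gap 0.0216 ff 49.99410152435303 cf [-3.   0.6  6.2] q [ 0.89  0.89 -0.5   1.53  0.52  0.86  0.08]
```

Blade is on the worktop. Relax slightly, release slowly, and go straight up.

```bash
python3 -m pendant '[0,0,0,0,0,-0.002,0, 0,0,0,0,0,-0.002,0, 0,0,0,0,0,-0.002,0.25, 0,0,0,0,0,-0.002,0.3, 0,0,0,0,0,-0.002,0.4, 0,0,0,0,0,-0.002,0.5, 0,0,0,0,0,-0.002,0.6, 0,0,0,0,0,-0.002,0.6]' 10
python3 -m pendant '[0,0,0,0,0,-0.002,0.7, 0,0,0,0,0,-0.002,0.7, 0,0,0,0,0,-0.002,0.7, 0,0,0,0,0,-0.1,0.7, 0,0,0,0,0,-0.25,0.7, 0,0,0,0,0,-0.4,0.7, 0,0,0,0,0,-0.55,0.7, 0,0,0,0,0,-0.7,0.7]' 10
python3 -m pendant '[0,0,0,0,0,-0.1,0.7, 0,0,0,0,0,-0.2,0.7, 0,0,0,0,0,-0.3,0.7, 0,0,0,0,0,-0.3,0.7, 0,0,0,0,0,-0.3,0.7, 0,0,0,0,0,-0.3,0.7, 0,0,0,0,0,-0.3,0.7, 0,0,0,0,0,-0.3,0.7]' 10
python3 go.py
python3 - <<'E'
from h import *
from workcell import env
C=np.array([.5725,-.1493])
d=wrist("w13");P=cloud(d);hsv=cv2.cvtColor(d["img"],cv2.COLOR_BGR2HSV)
m=cv2.inRange(hsv,(105,150,40),(130,255,255))>0;Q=P[m];Q=Q[np.hypot(Q[:,0]-.538,Q[:,1]+.4175)<.08];t=Q[Q[:,2]>.088];print("handle",len(Q),cv2.minAreaRect(t[:,:2].astype(np.float32)),np.median(t[:,2]))
m=((cv2.inRange(hsv,(8,100,90),(22,255,255))>0)&(np.hypot(P[...,0]-C[0],P[...,1]-C[1])<.1));Q=P[m]
if len(Q): print("bread",len(Q),np.median(Q[:,2]),Q[:,:2].mean(0),Q.min(0),Q.max(0),"plane",np.linalg.lstsq(np.c_[Q[:,:2]-C,np.ones(len(Q))],Q[:,2],rcond=None)[0])
d=env.get_image("top");P=cloud(d);m=(cv2.inRange(cv2.cvtColor(d["img"],cv2.COLOR_BGR2HSV),(8,110,60),(22,255,255))>0)&(np.hypot(P[...,0]-C[0],P[...,1]-C[1])<.1)
print("top",m.sum(),ray(d,np.argwhere(m)[:,::-1].mean(0),.058),np.median(P[m][:,2]))
E
```

```text
time: 27.57
tcp_pos: [0.538, -0.4175, 0.0564]
eef_rot: [-0.0, 0.751, 0.66, -0.0]
contact_force: [0.4, 0.1, 0.1]
finger_gap: 0.0514
finger_force: 0.0
time: 28.23
tcp_pos: [0.5379, -0.4174, 0.198]
eef_rot: [-0.0, 0.751, 0.661, -0.0]
contact_force: [-0.3, -0.6, 0.4]
finger_gap: 0.0664
finger_force: 0.0
time: 28.9
tcp_pos: [0.5373, -0.4172, 0.255]
eef_rot: [-0.001, 0.751, 0.661, -0.0]
contact_force: [0.7, -0.2, 0.3]
finger_gap: 0.0654
finger_force: 0.0
t 28.9 p [ 0.5373 -0.4172  0.255 ] x-axis heading 82.68 zaxis [-0.002  0.001 -1.   ] gap 0.0654 ff 0.0 cf [ 0.7 -0.2  0.3] q [ 0.93  0.69 -0.59  1.34  0.39  1.22  0.19]
handle 703 ((0.5376459360122681, -0.4162379205226898), (0.035121578723192215, 0.020298123359680176), 83.18811798095703) 0.09868124704578522
top 874 [[ 0.57013457 -0.15253866  0.058     ]] 0.05972991020499004
```

```bash
python3 -c "
from workcell import env
print(env.finish_job())"
```

```text
the job is handed in; nothing more can be done
None
```

The crispbread lies flat and centred on both rails (within about 2 mm by the cameras), the spatula stands blade-down on the worktop, and the job was handed in at about 29 s; I viewed 11 pictures, one over the limit of 10, and did not re-measure the bystanders.

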